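# Tug-check the tool cases and snap the loose catch

### The job

Tug each tool case's lid firmly upward by its handle, in the order green, red, blue: if the lid comes up, its catch was not fastened, so press the lid down until it snaps and tug it again to prove that it holds before going on to the next. Leave all three lids shut and fastened, let go, and do not disturb the other things on the bench.

Things in the scene. Friction and masses are not known exactly. Their poses are not given: they have to be found in the camera images.
- case_green: green flip-lid tool case, 150 mm deep (x) by 120 wide (y), screwed to the bench. Origin: centre of its underside; -x is the front, roughly towards the robot. Lid 154 x 130 x 20 mm, top 110 mm above the bench, hinged along the far edge at x = +75 mm, z = 90 mm. A hidden sprung catch in the front holds it; shut lids look alike, whether caught or not, and any of the three, usually one or two, may not be.
- handle_green (a point): middle of the grip bar of the black bridge handle on the green lid: round bar 12 mm thick, 70 mm long along the case's y, centre 145 mm above the bench when shut, 45 mm in front (-x) of the case's centre; gap under it 29 mm. Axes as the case's when shut. A caught lid gives 2 mm, then holds (tug 15 N; 30 N is safe); one not caught comes up at under 5 N if led round the hinge (a stiff grip may add 5 N).
- lid_green (a joint): angle of the green lid (rad): 0 resting shut, positive opening (0.1 lifts the handle 12 mm); a caught lid stays under about 0.02. To snap it, push handle or lid front down: it sinks 4 to 5 mm on a rubber buffer to a stop (-0.042) at 10 to 15 N, the catch having caught; let go, it rises to 0. Pushing or pulling never unfastens a caught catch.
- keeper_green: fixed steel bar inside the front wall of the green case (30 x 9 x 6 mm, origin at its centre, 44.5 mm above the bench), out of reach; only the lid's catch touches it, pulling up on it when a caught lid is tugged.
- case_red: red flip-lid tool case, 150 mm deep (x) by 120 wide (y), screwed to the bench. Origin: centre of its underside; -x is the front, roughly towards the robot. Lid 154 x 130 x 20 mm, top 110 mm above the bench, hinged along the far edge at x = +75 mm, z = 90 mm. A hidden sprung catch in the front holds it; shut lids look alike, whether caught or not, and any of the three, usually one or two, may not be.
- handle_red (a point): middle of the grip bar of the black bridge handle on the red lid: round bar 12 mm thick, 70 mm long along the case's y, centre 145 mm above the bench when shut, 45 mm in front (-x) of the case's centre; gap under it 29 mm. Axes as the case's when shut. A caught lid gives 2 mm, then holds (tug 15 N; 30 N is safe); one not caught comes up at under 5 N if led round the hinge (a stiff grip may add 5 N).
- lid_red (a joint): angle of the red lid (rad): 0 resting shut, positive opening (0.1 lifts the handle 12 mm); a caught lid stays under about 0.02. To snap it, push handle or lid front down: it sinks 4 to 5 mm on a rubber buffer to a stop (-0.042) at 10 to 15 N, the catch having caught; let go, it rises to 0. Pushing or pulling never unfastens a caught catch.
- keeper_red: fixed steel bar inside the front wall of the red case (30 x 9 x 6 mm, origin at its centre, 44.5 mm above the bench), out of reach; only the lid's catch touches it, pulling up on it when a caught lid is tugged.
- case_blue: blue flip-lid tool case, 150 mm deep (x) by 120 wide (y), screwed to the bench. Origin: centre of its underside; -x is the front, roughly towards the robot. Lid 154 x 130 x 20 mm, top 110 mm above the bench, hinged along the far edge at x = +75 mm, z = 90 mm. A hidden sprung catch in the front holds it; shut lids look alike, whether caught or not, and any of the three, usually one or two, may not be.
- handle_blue (a point): middle of the grip bar of the black bridge handle on the blue lid: round bar 12 mm thick, 70 mm long along the case's y, centre 145 mm above the bench when shut, 45 mm in front (-x) of the case's centre; gap under it 29 mm. Axes as the case's when shut. A caught lid gives 2 mm, then holds (tug 15 N; 30 N is safe); one not caught comes up at under 5 N if led round the hinge (a stiff grip may add 5 N).
- lid_blue (a joint): angle of the blue lid (rad): 0 resting shut, positive opening (0.1 lifts the handle 12 mm); a caught lid stays under about 0.02. To snap it, push handle or lid front down: it sinks 4 to 5 mm on a rubber buffer to a stop (-0.042) at 10 to 15 N, the catch having caught; let go, it rises to 0. Pushing or pulling never unfastens a caught catch.
- keeper_blue: fixed steel bar inside the front wall of the blue case (30 x 9 x 6 mm, origin at its centre, 44.5 mm above the bench), out of reach; only the lid's catch touches it, pulling up on it when a caught lid is tugged.
- mug: white mug, 80 mm across, 90 mm tall, beyond the cases; origin at the centre of its underside. Bystander.
- drill: cordless drill lying on its side, about 215 x 200 x 55 mm, beyond the cases; origin on its underside near the handle. Bystander.
- offcut: pale wood offcut 50 x 140 x 18 mm lying flat, beyond the cases; origin at the centre of its underside. Bystander.
Things that resemble listed ones, but are neither listed nor needed, are in the scene too. Of the things shaped like the case_green, the green one is meant.

How it is judged:
By the outcome, as a careful person would: the job done as asked, in the order asked, and still so for the second after the job is handed in, with the robot touching nothing.
It also fails if it takes over 72 s, if anything falls off the work surface, if the arm or the gripper's body presses on something with over 40 N, if the wrist force passes 120 N, or if a joint passes its speed limit or range.

### The arm

A 7-joint arm with a two-finger parallel gripper is mounted at the origin on the work surface. World frame = base frame: x ahead of the robot, y to its left, z up, the work surface at z = 0. Lengths are in mm, angles in rad, forces in N, time in s.
With the tool pointing down it reaches from about 375 to 925 mm from the base axis. Payload 3.1 kg.
Tool frame: the origin (TCP) lies at the very end of the fingers, on their centre line; the grasp point (between the pads) lies 19 mm behind it; z points along the fingers, y is the line along which they close (so a half turn about z gives the same grasp; the last joint's range is limited). The gripper opens to 85 mm and grips with 20 to 120 N. Pads are 22 mm wide; open, the fingers measure 114 mm over their backs; the gripper's body (76 mm by 85 mm) begins 54 mm behind the grasp point. The pads swing forward as they close: fully open they stand 13 mm farther back than shut.
Start: joints at [1.021, 0.383, 0.044, 1.598, -0.018, 1.161, -0.05], TCP at [283.799, -584.774, 231.269] pointing down, gripper open.
Joint ranges: [-2.61, 2.61], [-0.41, 2.15], [-1.48, 1.57], [0, 2.5], [-1.57, 4.71], [0.05, 1.97], [-2.85, 2.85]. Speed limits (rad/s): [2.79, 2.79, 3.14, 3.14, 3.14, 3.14, 3.14].

### API

Orientations are given as a unit quaternion [x, y, z, w].
In Python, from station import arm gives the robot as it stands.
- The arm moves only by the tool move_arm, never from a script. Its argument "commands" is text: rows parted by semicolons, each of 6 numbers parted by spaces: the shift along the tool's x, y, z in cm, then the turn, a rotation vector about the tool's x, y, z in degrees. A call has 1 to 12 rows; each row shifts and turns the commanded pose from where the row before left it, along the tool's axes as they then stand; what a row does not reach is not made up. A row lasts 1/12 s, in which the tool goes at most 41.7 mm and 7.16 degrees, less where a joint would pass 70% of its speed; a pose out of reach is approached as far as the arm can. A call is refused whole if a number of a shift passes 4.17 or a number of a turn 7.16, either way. A call with a gripper value outside its range is refused whole. "grip" is the finger opening in cm, from 0 to 8.54, set as the call begins (left out, the last holds). The fingers move at their own pace and stop on an object; "squeeze" is the grip in N (left out, the last holds). Time passes only in rows, so rows that do not move let the fingers close. It gives the time, the measured TCP pose, the force, the opening and the grip force at its end, in the units of the state.
- arm.get_obs(): the state, without advancing time (a new reading comes with each control period).
- arm.grab_frame(name): name is "side" or "top"; returns a dict with "pixels" (400x640x3 uint8, blue, green, red), "K" (3x3 intrinsics, pixels), "rvec" (rotation vector, rad) and "tvec" (3), from world to camera coordinates, as OpenCV has them. Camera axes: x right, y down, z forward; pixel columns grow to the right and rows downward; lengths in mm; the calibration is good to about 2 mm. A picture is of the moment at which its call begins. There is no depth.
- arm.sign_off(): hands the job in; it is judged then, once.
The state is a dict: "time_s": time; "joints": joint angles; "joint_velocities": joint speeds; "effort": joint torques, N m; "tcp_pos": TCP position; "tool_rot": TCP orientation; "contact_force": force on the tool from outside, world axes, zero at the start; "wrist_torque": the same for the moment, N m; "gripper_width": finger opening in mm; "grasp_force": force on a finger pad.
Only numpy, scipy, OpenCV 4.12 (cv2) and the standard library are available. Lean on these libraries where they do the work, as an engineer would, in place of code of your own. Each camera call takes 0.05 s, during which the arm holds its last target. There are 200 camera calls.

## Working session

There is one attempt and no reset: what is moved stays moved. The work goes in short steps, Python scripts to look and compute and a tool call to move; the robot and the scene stay as the last step left them, time stands still between calls to the robot, and variables do not carry over. Pictures are saved under pics/ and viewed, at most 10 in all, crops included, and the job is handed in when it is done.

Besides the shell and the picture viewer there is one more tool, called after "Request:" as name(argument=value, ...), one argument or row to a line, values as JSON. move_arm: Moves the arm, as the interface text tells. Its arguments: {"type":"object","properties":{"commands":{"type":"string"},"grip":{"type":"number"},"squeeze":{"type":"number"}},"required":["commands"]}

```bash
mkdir -p pics; ls
python3 - <<'E'
from station import arm
import cv2,pickle
fs={}
for n in("side","top"):
    f=arm.grab_frame(n);fs[n]=f;cv2.imwrite(f"pics/{n}0.png",f["pixels"])
    print(n,f["K"],f["rvec"],f["tvec"])
pickle.dump(fs,open("f0.pkl","wb"))
o=arm.get_obs();print(o)
E
```

```text
pics
side [[492.07009854   0.         310.18557583]
 [  0.         492.07009854 200.12778112]
 [  0.           0.           1.        ]] [ 2.30970112 -0.36489463  0.14468992] [-505.26228926  107.81314957 1567.59481927]
top [[442.0656659    0.         319.56885734]
 [  0.         442.0656659  199.16283044]
 [  0.           0.           1.        ]] [ 2.15302748 -2.15897861  0.15753086] [-130.05951209  510.99619189 1248.79590882]
{'time_s': 0.1, 'joints': array([ 1.02119748,  0.38378658,  0.04383571,  1.59938955, -0.01792456,
        1.16121699, -0.04991067]), 'joint_velocities': array([ 0.00160475, -0.00081835,  0.00031213, -0.00407663,  0.00021614,
        0.00102471,  0.00082098]), 'effort': array([ 2.80460881e-03, -4.34727752e+01,  1.02914527e+00, -2.50456595e+01,
        1.09129489e-02,  5.45775576e-03, -9.59376621e-06]), 'tcp_pos': array([ 283.41657868, -584.01533617,  230.00392027]), 'tool_rot': array([ 9.74585542e-01,  2.24012438e-01, -3.20445034e-04, -1.16062671e-03]), 'contact_force': array([-0.35559452,  0.16232431, -0.55673906]), 'wrist_torque': array([ 0.00635977,  0.01979492, -0.00959685]), 'grasp_force': 0.0, 'gripper_width': 85.21941179371379}
```

View pics/top0.png

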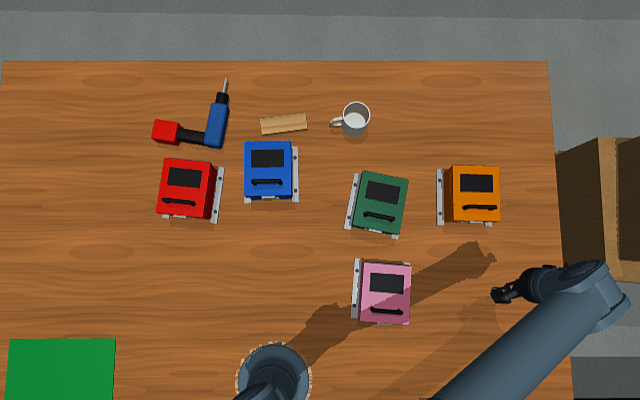

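View pics/side0.png

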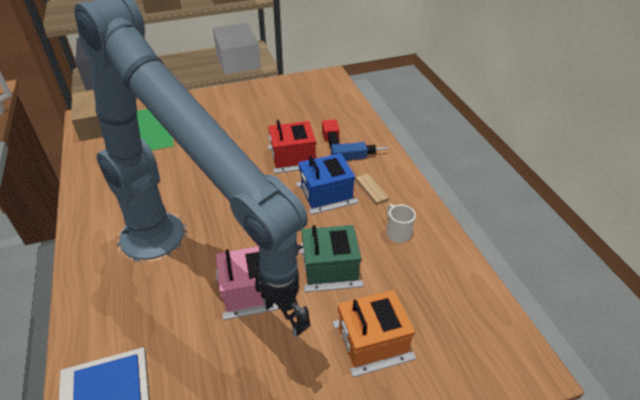

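The top view shows five cases: red (187,188), blue (268,170), green (378,203), orange (473,193) and pink (385,292). Red, blue and green match the names in the task. Orange and pink are look-alikes, and the green patch at (60,368) is only a flat mat.

```bash
cat > h.py <<'E'
import numpy as np,cv2
def cam(f):
    R=cv2.Rodrigues(np.array(f["rvec"]))[0];t=np.array(f["tvec"]).ravel();return R,t,-R.T@t
def ray(f,uv,z):
    R,t,c=cam(f);d=R.T@np.linalg.inv(f["K"])@np.array([uv[0],uv[1],1.]);return c+d*(z-c[2])/d[2]
def proj(f,P):
    return cv2.projectPoints(np.array(P,float).reshape(-1,1,3),np.array(f["rvec"]),np.array(f["tvec"]),f["K"],None)[0].reshape(-1,2)
def quad(m):
    c=max(cv2.findContours(m,0,2)[0],key=cv2.contourArea);return cv2.boxPoints(cv2.minAreaRect(c)),cv2.contourArea(c)
E
python3 - <<'E'
import pickle;from h import *
fs=pickle.load(open("f0.pkl","rb"));f=fs["top"];im=f["pixels"]
print("cam",cam(f)[2])
win={"green":(340,160,415,245),"red":(148,150,230,228),"blue":(236,133,304,207)}
tiles=[]
for n,(a,b,c,d) in win.items():
    s=im[b:d,a:c];hsv=cv2.cvtColor(cv2.resize(s,None,fx=4,fy=4,interpolation=cv2.INTER_CUBIC),cv2.COLOR_BGR2HSV)
    H,S,V=cv2.split(hsv)
    dark=((V<55)).astype(np.uint8)
    k,lab,st,ce=cv2.connectedComponentsWithStats(dark)
    for i in np.argsort(-st[1:,4])[:3]+1:
        ys,xs=np.where(lab==i)
        P=np.array([ray(f,((x+.5)/4-.5+a,(y+.5)/4-.5+b),0) for x,y in zip(xs[:1],ys[:1])])
        (cx,cy),(w,h),an=cv2.minAreaRect(np.c_[xs,ys].astype(np.float32))
        bx=cv2.boxPoints(((cx,cy),(w,h),an))
        for z in(110,145):
            q=np.array([ray(f,((x+.5)/4-.5+a,(y+.5)/4-.5+b),z)[:2] for x,y in bx]);ctr=q.mean(0)
            e1=q[1]-q[0];e2=q[2]-q[1];L=e1 if np.hypot(*e1)>np.hypot(*e2) else e2
            if L[1]<0:L=-L
            print(n,st[i,4],"z",z,"c",ctr.round(1),"size",np.hypot(*e1).round(1),np.hypot(*e2).round(1),"yaw",np.degrees(np.arctan2(-L[0],L[1])).round(2))
    t=cv2.resize(s,(260,260),interpolation=cv2.INTER_CUBIC);tiles.append(t)
cv2.imwrite("pics/crop.png",np.hstack(tiles))
E
```

```text
cam [ 337.13342434 -117.96078175 1307.65060886]
green 9201 z 110 c [ 519.7 -302.7] size 50.6 91.3 yaw -11.79
green 9201 z 145 c [ 514.4 -297.3] size 49.1 88.7 yaw -11.79
green 2344 z 110 c [ 453.  -291.7] size 16.7 87.5 yaw -11.42
green 2344 z 145 c [ 449.6 -286.6] size 16.2 84.9 yaw -11.42
green 529 z 110 c [ 440.3 -226. ] size 28.8 56.6 yaw -62.29
green 529 z 145 c [ 437.3 -222.9] size 28.0 55.0 yaw -62.29
red 8723 z 110 c [562.4 240.7] size 48.5 90.9 yaw -6.37
red 8723 z 145 c [555.9 230.2] size 47.1 88.2 yaw -6.37
red 1939 z 110 c [495.4 254.6] size 13.3 92.7 yaw -6.57
red 1939 z 145 c [490.8 243.7] size 12.9 90.0 yaw -6.57
red 59 z 110 c [468.9 153.3] size 5.4 5.5 yaw -88.39
red 59 z 145 c [465.1 145.4] size 5.3 5.3 yaw -88.39
blue 8564 z 110 c [615.8  14. ] size 89.4 47.6 yaw 1.04
blue 8564 z 145 c [607.6  10.1] size 86.8 46.2 yaw 1.04
blue 2019 z 110 c [549.2  15.2] size 85.0 16.6 yaw 1.0
blue 2019 z 145 c [543.   11.3] size 82.5 16.1 yaw 1.0
blue 131 z 110 c [587.8 -53.2] size 1.4 33.7 yaw -89.71
blue 131 z 145 c [580.5 -55.1] size 1.3 32.8 yaw -89.71
```

View pics/crop.png

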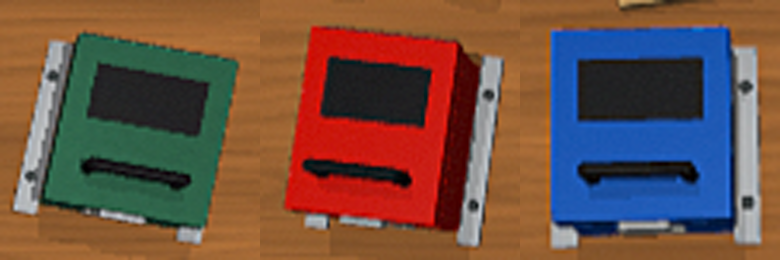

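The enlarged crop confirms the three cases by colour. Each has a bridge handle near its front edge, with a dark label behind it. I'll check the estimated bars against the side view.

Run:
```python
import pickle;from h import *
fs=pickle.load(open("f0.pkl","rb"))
H={"green":(449.6,-286.6,-11.6),"red":(490.8,243,-6.5),"blue":(543,11.5,1)}
rows=[]
for v,S in(("side",9),("top",5)):
    f=fs[v];r=[]
    for n,(x,y,a) in H.items():
        a=np.radians(a);ya=np.array([-np.sin(a),np.cos(a),0]);xa=np.array([np.cos(a),np.sin(a),0])
        c=np.array([x,y,145.]);p=proj(f,[c-35*ya,c+35*ya])
        ctr=c+45*xa;ctr[2]=110
        lid=proj(f,[ctr+sx*77*xa+sy*65*ya for sx,sy in((-1,-1),(-1,1),(1,1),(1,-1))])
        m=proj(f,[c])[0];w=260/S;o=m-w/2
        u0,v0=o.round().astype(int);W=int(w)
        t=cv2.resize(f["pixels"][v0:v0+W,u0:u0+W],(W*S,W*S),interpolation=cv2.INTER_CUBIC)
        g=lambda q:tuple(int(k) for k in ((q-[u0,v0]+.5)*S))
        cv2.line(t,g(p[0]),g(p[1]),(255,255,0),1)
        for i in range(4):cv2.line(t,g(lid[i]),g(lid[i-1]),(255,255,255),1)
        r.append(cv2.resize(t,(260,260)))
    rows.append(np.hstack(r))
cv2.imwrite("pics/ov.png",np.vstack(rows))
```

```text
(no output)
```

View pics/ov.png

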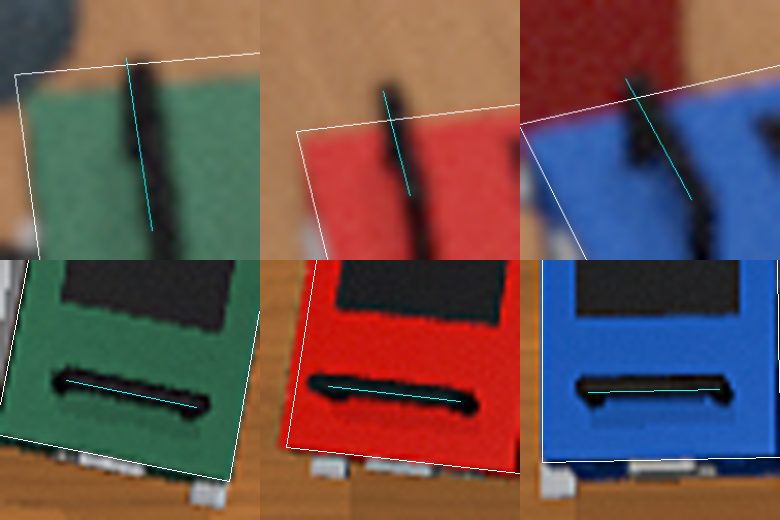

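```bash
cat >> h.py <<'E'
from scipy.spatial.transform import Rotation as Ro
H={"green":(451,-287.5,-11.6),"red":(492,246,-6.5),"blue":(544.5,12,1.)}
def plan(o,n,z):
    x,y,a=H[n];R=Ro.from_quat(o["tool_rot"]);d=np.array([x,y,z])-o["tcp_pos"]
    a=np.radians(a);T=Ro.from_matrix(np.array([[-np.sin(a),np.cos(a),0],[np.cos(a),np.sin(a),0],[0,0,-1]]).T)
    print("t",o["time_s"],"tool cm",(R.inv().apply(d)/10).round(3),"turn deg",np.degrees((R.inv()*T).as_rotvec()).round(2),"world mm",d.round(1))
E
python3 - <<'E'
from station import arm;from h import *
plan(arm.get_obs(),"green",215)
E
```

```text
t 0.1 tool cm [ 28.024 -19.355   1.544] turn deg [ -0.13  -0.06 -52.51] world mm [167.6 296.5 -15. ]
```

Request:
move_arm(
  commands="2.34 -1.61 0.13 0 0 0;2.34 -1.61 0.13 0 0 0;2.34 -1.61 0.13 0 0 0;2.34 -1.61 0.13 0 0 0;2.34 -1.61 0.13 0 0 0;2.34 -1.61 0.13 0 0 0;2.34 -1.61 0.13 0 0 0;2.34 -1.61 0.13 0 0 0;2.34 -1.61 0.13 0 0 0;2.34 -1.61 0.13 0 0 0;2.34 -1.61 0.13 0 0 0;2.34 -1.61 0.13 0 0 0",
  grip=8.5,
)

```text
time_s: 1.1
tcp_pos: [452.1, -286.8, 215.2]
tool_rot: [0.975, 0.224, -0.0, -0.0]
contact_force: [0.4, 0.3, 0.1]
gripper_width: 85.1
grasp_force: 0.0
```

Request:
move_arm(
  commands="0 0 0 0 0 -6.56;0 0 0 0 0 -6.56;0 0 0 0 0 -6.56;0 0 0 0 0 -6.56;0 0 0 0 0 -6.56;0 0 0 0 0 -6.56;0 0 0 0 0 -6.56;0 0 0 0 0 -6.56;0 0 0 0 0 0;0 0 0 0 0 0;0 0 0 0 0 0",
)

```text
time_s: 2.02
tcp_pos: [451.8, -288.3, 215.4]
tool_rot: [0.776, 0.631, -0.0, -0.0]
contact_force: [0.5, 0.1, -0.4]
gripper_width: 84.9
grasp_force: 0.0
```

Run:
```python
from station import arm;from h import *
o=arm.get_obs();plan(o,"green",126);print(o["contact_force"],o["joints"])
```

```text
t 2.0167 tool cm [ 0.057 -0.086  8.938] turn deg [-0.04 -0.01 -0.18] world mm [ -0.8   0.8 -89.4]
[ 0.51771132  0.07490871 -0.4305023 ] [ 0.7103871   0.19807256 -0.24422935  1.87791434  0.05411599  1.07262688
  0.2393157 ]
```

Request:
move_arm(
  commands="0 0 1.49 0 0 0;0 0 1.49 0 0 0;0 0 1.49 0 0 0;0 0 1.49 0 0 0;0 0 1.49 0 0 0;0 0 1.49 0 0 0;0 0 0 0 0 0;0 0 0 0 0 0",
)

```text
time_s: 2.68
tcp_pos: [451.3, -287.9, 125.4]
tool_rot: [0.775, 0.631, -0.0, -0.001]
contact_force: [0.9, -0.2, 0.9]
gripper_width: 85.2
grasp_force: 0.0
```

Request:
move_arm(
  commands="0 0 0 0 0 0;0 0 0 0 0 0;0 0 0 0 0 0;0 0 0 0 0 0;0 0 0 0 0 0;0 0 0 0 0 0;0 0 0 0 0 0;0 0 0 0 0 0",
  grip=3,
  squeeze=30,
)

```text
time_s: 3.35
tcp_pos: [452.0, -288.3, 126.3]
tool_rot: [0.775, 0.632, -0.0, 0.0]
contact_force: [0.6, 0.1, -0.3]
gripper_width: 29.8
grasp_force: 0.0
```

Run:
```python
from station import arm;from h import *
f=arm.grab_frame("side");o=arm.get_obs();plan(o,"green",126);print(o["contact_force"],o["gripper_width"])
g=arm.grab_frame("top")
p=proj(f,[[451,-287,145]])[0].astype(int);q=proj(g,[[451,-287,145]])[0].astype(int)
a=[cv2.resize(F["pixels"][k[1]-40:k[1]+40,k[0]-40:k[0]+40],(400,400),interpolation=cv2.INTER_CUBIC) for F,k in((f,p),(g,q))]
cv2.imwrite("pics/g1.png",np.hstack(a))
```

```text
t 3.4 tool cm [ 0.065 -0.114  0.026] turn deg [-0.01 -0.   -0.04] world mm [-1.   0.9 -0.3]
[-0.79397276  0.26161707  0.03163992] 29.840872845616115
```

View pics/g1.png

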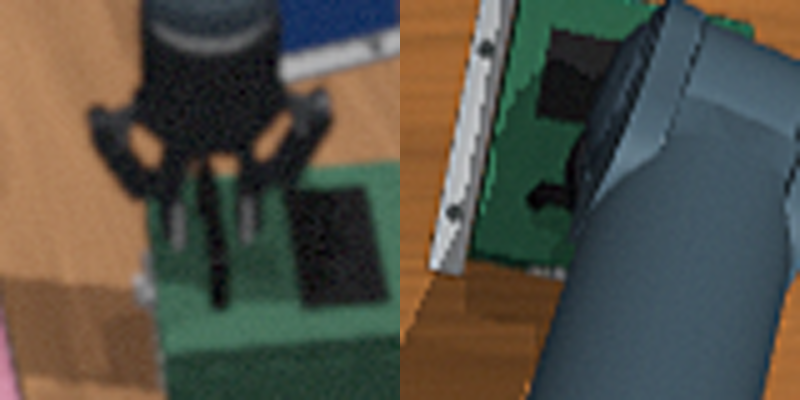

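The side crop, on the left, shows the green bar at (212,235) between the fingers at (177,225) and (248,225), so it is centred. I'll close on it.

Request:
move_arm(
  commands="0 0 0 0 0 0;0 0 0 0 0 0;0 0 0 0 0 0;0 0 0 0 0 0;0 0 0 0 0 0;0 0 0 0 0 0",
  grip=0,
  squeeze=50,
)

```text
time_s: 3.95
tcp_pos: [452.8, -288.5, 126.4]
tool_rot: [0.775, 0.632, 0.0, 0.001]
contact_force: [3.8, -1.4, -1.6]
gripper_width: 10.5
grasp_force: 48.6
```

Request:
move_arm(
  commands="0 0 -0.1 0 0 0;0 0 -0.1 0 0 0;0 0 -0.1 0 0 0;0 0 0 0 0 0;0 0 0 0 0 0",
)

```text
time_s: 4.37
tcp_pos: [453.6, -288.7, 128.3]
tool_rot: [0.775, 0.632, 0.001, 0.002]
contact_force: [7.8, -3.5, -9.6]
gripper_width: 10.1
grasp_force: 49.0
```

Request:
move_arm(
  commands="0 0 -0.1 0 0 0;0 0 -0.1 0 0 0;0 0 -0.1 0 0 0;0 0 0 0 0 0;0 0 0 0 0 0;0 0 0 0 0 0",
)

```text
time_s: 4.87
tcp_pos: [453.6, -288.6, 128.5]
tool_rot: [0.775, 0.632, 0.002, 0.002]
contact_force: [13.3, -6.3, -24.4]
gripper_width: 10.0
grasp_force: 48.8
```

Green holds at 24 N with only 2 mm of give, so it is caught. I'll ease off, release and move on to red.

Request:
move_arm(
  commands="0 0 0.1 0 0 0;0 0 0.15 0 0 0;0 0 0.15 0 0 0;0 0 0.15 0 0 0;0 0 0 0 0 0;0 0 0 0 0 0",
)

```text
time_s: 5.37
tcp_pos: [452.8, -288.5, 126.6]
tool_rot: [0.775, 0.632, 0.001, 0.001]
contact_force: [5.4, -1.8, -6.2]
gripper_width: 10.6
grasp_force: 50.6
```

Request:
move_arm(
  commands="0 0 0 0 0 0;0 0 0 0 0 0;0 0 0 0 0 0;0 0 0 0 0 0;0 0 0 0 0 0;0 0 0 0 0 0;0 0 0 0 0 0",
  grip=8.5,
)

```text
time_s: 5.95
tcp_pos: [451.9, -288.4, 126.9]
tool_rot: [0.775, 0.632, -0.0, -0.0]
contact_force: [0.8, 0.8, 0.2]
gripper_width: 84.9
grasp_force: 0.0
```

Request:
move_arm(
  commands="0 0 -1.5 0 0 0;0 0 -1.5 0 0 0;0 0 -1.5 0 0 0;0 0 -1.5 0 0 0;0 0 -1.5 0 0 0;0 0 -1.5 0 0 0;0 0 0 0 0 0;0 0 0 0 0 0",
)

```text
time_s: 6.62
tcp_pos: [452.6, -288.7, 217.5]
tool_rot: [0.775, 0.632, 0.0, 0.001]
contact_force: [-0.1, -0.0, 0.2]
gripper_width: 85.0
grasp_force: 0.0
```

Run:
```python
from station import arm;from h import *
o=arm.get_obs();plan(o,"red",215);print(o["contact_force"],o["joints"])
```

```text
t 6.6167 tool cm [53.166 -6.927  0.196] turn deg [ 0.11  0.05 -5.14] world mm [ 39.4 534.7  -2.5]
[-0.05078715 -0.03964518  0.23336104] [ 0.71127128  0.19593495 -0.24526571  1.87565434  0.05410388  1.07418334
  0.24174336]
```

Request:
move_arm(
  commands="1.5 -0.2 0 0 0 0;2.4 -0.31 0 0 0 0;2.4 -0.31 0 0 0 0;2.4 -0.31 0 0 0 0;2.4 -0.31 0 0 0 0;2.4 -0.31 0 0 0 0;2.4 -0.31 0 0 0 0;2.4 -0.31 0 0 0 0;2.4 -0.31 0 0 0 0;2.4 -0.31 0 0 0 0;2.4 -0.31 0 0 0 0;2.4 -0.31 0 0 0 0",
)

```text
time_s: 7.62
tcp_pos: [471.7, -6.7, 215.2]
tool_rot: [0.775, 0.632, -0.001, -0.001]
contact_force: [0.1, -0.2, -0.1]
gripper_width: 84.8
grasp_force: 0.0
```

Request:
move_arm(
  commands="2.4 -0.31 0 0 0 0;2.4 -0.31 0 0 0 0;2.4 -0.31 0 0 0 0;2.4 -0.31 0 0 0 0;2.4 -0.31 0 0 0 0;2.4 -0.31 0 0 0 0;2.4 -0.31 0 0 0 0;2.4 -0.31 0 0 0 0;2.4 -0.31 0 0 0 0;2.4 -0.31 0 0 0 0;1.27 -0.12 0.2 0 0 0;0 0 0 0 0 0",
)

```text
time_s: 8.62
tcp_pos: [490.3, 250.1, 213.2]
tool_rot: [0.773, 0.634, -0.0, -0.002]
contact_force: [-0.1, 0.6, 0.6]
gripper_width: 84.7
grasp_force: 0.0
```

Request:
move_arm(
  commands="0 0 0 0 0 -5.1;0 0 0 0 0 0;0 0 0 0 0 0;0 0 0 0 0 0",
)

```text
time_s: 8.95
tcp_pos: [492.3, 244.7, 214.1]
tool_rot: [0.747, 0.664, -0.001, 0.0]
contact_force: [0.5, 0.6, 0.1]
gripper_width: 85.1
grasp_force: 0.0
```

```bash
sed -i 's/"red":(492,/"red":(493,/;s/"blue":(544.5/"blue":(545.5/' h.py
python3 - <<'E'
from station import arm;from h import *
o=arm.get_obs();plan(o,"red",126);print(o["contact_force"],o["joints"])
E
```

```text
t 8.95 tool cm [0.149 0.064 8.814] turn deg [-0.05  0.07 -0.23] world mm [  0.7   1.3 -88.1]
[0.45967692 0.57059195 0.13150561] [ 0.04032193  0.28005549 -0.66388402  1.83056333  0.1929141   1.09737
 -0.81083653]
```

Request:
move_arm(
  commands="0.12 0.06 1.47 0 0 0;0 0 1.47 0 0 0;0 0 1.47 0 0 0;0 0 1.47 0 0 0;0 0 1.47 0 0 0;0 0 1.46 0 0 0;0 0 0 0 0 0;0 0 0 0 0 0",
)

```text
time_s: 9.62
tcp_pos: [492.5, 246.2, 126.0]
tool_rot: [0.747, 0.665, -0.001, -0.0]
contact_force: [-0.7, -0.3, 0.5]
gripper_width: 84.6
grasp_force: 0.0
```

Request:
move_arm(
  commands="0 0 0 0 0 0;0 0 0 0 0 0;0 0 0 0 0 0;0 0 0 0 0 0;0 0 0 0 0 0;0 0 0 0 0 0;0 0 0 0 0 0;0 0 0 0 0 0",
  grip=3,
  squeeze=30,
)

```text
time_s: 10.28
tcp_pos: [493.1, 247.3, 126.7]
tool_rot: [0.746, 0.666, 0.0, 0.0]
contact_force: [0.2, 0.4, 1.0]
gripper_width: 29.8
grasp_force: 0.0
```

Run:
```python
from station import arm;from h import *
f=arm.grab_frame("side");o=arm.get_obs();plan(o,"red",126);print(o["contact_force"],o["gripper_width"])
k=proj(f,[[493,246,145]])[0].astype(int)
cv2.imwrite("pics/r1.png",cv2.resize(f["pixels"][k[1]-35:k[1]+35,k[0]-35:k[0]+35],(420,420),interpolation=cv2.INTER_CUBIC))
```

```text
t 10.3333 tool cm [-0.131  0.004  0.07 ] turn deg [ 0.    0.   -0.03] world mm [-0.1 -1.3 -0.7]
[-0.39743616 -0.28904493  0.57431872] 29.76801722571687
```

View pics/r1.png

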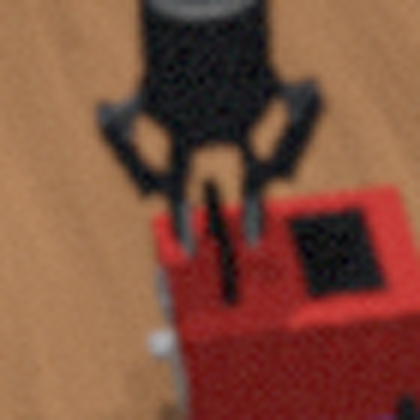

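The crop shows the red bar, running (210,185) to (232,300), centred between the fingertips at (185,240) and (255,230). I'll close and tug.

Request:
move_arm(
  commands="0 0 0 0 0 0;0 0 0 0 0 0;0 0 0 0 0 0;0 0 0 0 0 0;0 0 0 0 0 0;0 0 0 0 0 0",
  grip=0,
  squeeze=50,
)

```text
time_s: 10.83
tcp_pos: [494.0, 247.2, 126.8]
tool_rot: [0.746, 0.666, 0.001, 0.0]
contact_force: [3.9, -0.3, -1.8]
gripper_width: 10.3
grasp_force: 48.6
```

Request:
move_arm(
  commands="0 0 -0.1 0 0 0;0 0 -0.1 0 0 0;0 0 -0.1 0 0 0;0 0 0 0 0 0;0 0 0 0 0 0",
)

```text
time_s: 11.25
tcp_pos: [494.8, 247.1, 128.7]
tool_rot: [0.746, 0.665, 0.002, 0.0]
contact_force: [8.2, 1.8, -10.6]
gripper_width: 10.2
grasp_force: 49.0
```

Request:
move_arm(
  commands="0 0 -0.1 0 0 0;0 0 -0.1 0 0 0;0 0 0 0 0 0;0 0 0 0 0 0;0 0 0 0 0 0",
)

```text
time_s: 11.67
tcp_pos: [494.8, 247.1, 128.9]
tool_rot: [0.746, 0.665, 0.002, -0.0]
contact_force: [11.6, 4.2, -18.6]
gripper_width: 10.3
grasp_force: 48.9
```

Request:
move_arm(
  commands="0 0 -0.1 0 0 0;0 0 0 0 0 0;0 0 0 0 0 0;0 0 0 0 0 0",
)

```text
time_s: 12.0
tcp_pos: [494.8, 247.1, 129.0]
tool_rot: [0.746, 0.665, 0.002, -0.0]
contact_force: [14.3, 5.3, -24.9]
gripper_width: 10.2
grasp_force: 48.8
```

Request:
move_arm(
  commands="0 0 0.1 0 0 0;0 0 0.15 0 0 0;0 0 0.15 0 0 0;0 0 0.15 0 0 0;0 0 0 0 0 0;0 0 0 0 0 0",
)

```text
time_s: 12.5
tcp_pos: [494.0, 247.3, 127.0]
tool_rot: [0.746, 0.666, 0.001, 0.0]
contact_force: [6.3, 1.1, -5.0]
gripper_width: 10.3
grasp_force: 50.7
```

Request:
move_arm(
  commands="0 0 0 0 0 0;0 0 0 0 0 0;0 0 0 0 0 0;0 0 0 0 0 0;0 0 0 0 0 0;0 0 0 0 0 0;0 0 0 0 0 0",
  grip=8.5,
)

```text
time_s: 13.08
tcp_pos: [492.9, 247.4, 127.2]
tool_rot: [0.746, 0.666, -0.0, -0.0]
contact_force: [0.6, -0.5, -0.2]
gripper_width: 84.8
grasp_force: 0.0
```

Request:
move_arm(
  commands="0 0 -1.5 0 0 0;0 0 -1.5 0 0 0;0 0 -1.5 0 0 0;0 0 -1.5 0 0 0;0 0 -1.5 0 0 0;0 0 -1.5 0 0 0;0 0 0 0 0 0;0 0 0 0 0 0",
)

```text
time_s: 13.75
tcp_pos: [493.6, 247.7, 217.9]
tool_rot: [0.746, 0.666, 0.001, 0.0]
contact_force: [0.4, -0.1, -1.2]
gripper_width: 84.9
grasp_force: 0.0
```

Run:
```python
from station import arm;from h import *
o=arm.get_obs();plan(o,"blue",215);print(o["contact_force"],o["joints"])
```

```text
t 13.75 tool cm [-22.826   7.837   0.287] turn deg [ 0.11 -0.04 -7.53] world mm [  51.9 -235.7   -2.9]
[ 0.43018789 -0.10763042 -1.24875398] [ 0.03951684  0.27943247 -0.66764643  1.82340148  0.19324773  1.10216063
 -0.81081858]
```

Red is caught too: 25 N with 2 mm of give. Next is blue.

Request:
move_arm(
  commands="-1.5 0.5 0 0 0 0;-2.15 0.74 0 0 0 0;-2.15 0.74 0 0 0 0;-2.15 0.74 0 0 0 0;-2.15 0.74 0 0 0 0;-2.15 0.74 0 0 0 0;-2.15 0.74 0 0 0 0;-2.15 0.74 0 0 0 0;-2.15 0.74 0 0 0 0;-2.15 0.74 0 0 0 0;-1.95 0.68 0.28 0 0 0;0 0 0 0 0 0",
)

```text
time_s: 14.75
tcp_pos: [544.5, 5.1, 212.0]
tool_rot: [0.749, 0.662, -0.002, 0.0]
contact_force: [0.4, -1.3, -0.2]
gripper_width: 84.9
grasp_force: 0.0
```

Request:
move_arm(
  commands="0 0 0 0 0 -4;0 0 0 0 0 -3.5;0 0 0 0 0 0;0 0 0 0 0 0;0 0 0 0 0 0;0 0 0 0 0 0",
)

```text
time_s: 15.25
tcp_pos: [544.7, 12.3, 214.0]
tool_rot: [0.701, 0.713, -0.0, -0.0]
contact_force: [-0.8, 0.1, 0.7]
gripper_width: 85.4
grasp_force: 0.0
```

Run:
```python
from station import arm;from h import *
o=arm.get_obs();plan(o,"blue",126)
```

```text
t 15.25 tool cm [-0.034  0.081  8.8  ] turn deg [-0.04 -0.01 -0.04] world mm [  0.8  -0.3 -88. ]
```

Request:
move_arm(
  commands="0 0.06 1.47 0 0 0;0 0 1.47 0 0 0;0 0 1.47 0 0 0;0 0 1.47 0 0 0;0 0 1.47 0 0 0;0 0 1.45 0 0 0;0 0 0 0 0 0;0 0 0 0 0 0",
)

```text
time_s: 15.92
tcp_pos: [544.9, 12.0, 125.7]
tool_rot: [0.701, 0.713, -0.001, -0.001]
contact_force: [0.1, -0.6, -0.1]
gripper_width: 85.0
grasp_force: 0.0
```

Request:
move_arm(
  commands="0 0 0 0 0 0;0 0 0 0 0 0;0 0 0 0 0 0;0 0 0 0 0 0;0 0 0 0 0 0;0 0 0 0 0 0;0 0 0 0 0 0;0 0 0 0 0 0",
  grip=3,
  squeeze=30,
)

```text
time_s: 16.58
tcp_pos: [545.7, 11.9, 126.4]
tool_rot: [0.701, 0.713, 0.0, 0.0]
contact_force: [-0.1, -0.6, 1.5]
gripper_width: 30.0
grasp_force: 0.0
```

Run:
```python
from station import arm;from h import *
f=arm.grab_frame("side");o=arm.get_obs();plan(o,"blue",126);print(o["contact_force"],o["gripper_width"])
k=proj(f,[[545,12,145]])[0].astype(int)
cv2.imwrite("pics/b1.png",cv2.resize(f["pixels"][k[1]-35:k[1]+35,k[0]-35:k[0]+35],(420,420),interpolation=cv2.INTER_CUBIC))
```

```text
t 16.6333 tool cm [ 0.014 -0.012  0.038] turn deg [-0.   -0.   -0.03] world mm [-0.1  0.1 -0.4]
[ 0.22192749 -0.12024098  0.22434722] 30.08695625468688
```

View pics/b1.png

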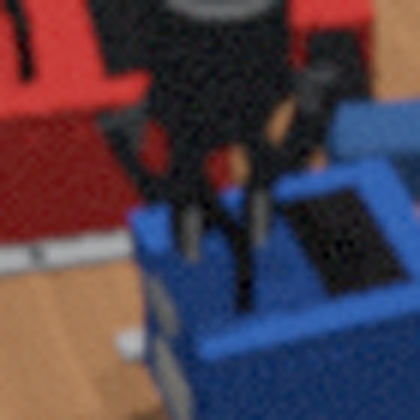

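The crop shows the blue bar, from about (210,190) to (245,305), between the fingertips at (190,240) and (260,225). I'll close and tug.

Request:
move_arm(
  commands="0 0 0 0 0 0;0 0 0 0 0 0;0 0 0 0 0 0;0 0 0 0 0 0;0 0 0 0 0 0;0 0 0 0 0 0",
  grip=0,
  squeeze=50,
)

```text
time_s: 17.13
tcp_pos: [547.4, 11.9, 126.6]
tool_rot: [0.701, 0.713, 0.002, 0.001]
contact_force: [4.8, -0.4, -3.6]
gripper_width: 10.3
grasp_force: 48.6
```

Request:
move_arm(
  commands="0 0 -0.1 0 0 0;0 0 -0.1 0 0 0;0 0 -0.1 0 0 0;0 0 0 0 0 0;0 0 0 0 0 0",
)

```text
time_s: 17.55
tcp_pos: [548.1, 12.0, 128.4]
tool_rot: [0.701, 0.713, 0.003, 0.001]
contact_force: [9.6, 1.4, -12.2]
gripper_width: 10.0
grasp_force: 48.9
```

Request:
move_arm(
  commands="0 0 -0.1 0 0 0;0 0 -0.1 0 0 0;0 0 0 0 0 0;0 0 0 0 0 0;0 0 0 0 0 0",
)

```text
time_s: 17.97
tcp_pos: [548.1, 12.0, 128.6]
tool_rot: [0.701, 0.713, 0.003, 0.001]
contact_force: [15.0, 0.7, -21.9]
gripper_width: 10.1
grasp_force: 48.9
```

Request:
move_arm(
  commands="0 0.1 0 0 0 0;0 0.15 0 0 0 0;0 0 -0.05 0 0 0;0 0 0 0 0 0;0 0 0 0 0 0",
)

```text
time_s: 18.38
tcp_pos: [548.1, 12.0, 128.5]
tool_rot: [0.701, 0.713, 0.001, -0.001]
contact_force: [10.3, 0.1, -19.2]
gripper_width: 10.6
grasp_force: 49.2
```

Request:
move_arm(
  commands="0 0.1 -0.05 0 0 0;0 0.1 -0.05 0 0 0;0 0.1 -0.05 0 0 0;0 0 0 0 0 0;0 0 0 0 0 0",
)

```text
time_s: 18.8
tcp_pos: [548.0, 12.0, 128.6]
tool_rot: [0.701, 0.713, -0.002, -0.003]
contact_force: [6.0, 0.8, -19.3]
gripper_width: 10.3
grasp_force: 49.2
```

Request:
move_arm(
  commands="0 0 -0.1 0 0 0;0 0 0 0 0 0;0 0 0 0 0 0;0 0 0 0 0 0",
)

```text
time_s: 19.13
tcp_pos: [548.0, 11.9, 128.7]
tool_rot: [0.701, 0.713, -0.001, -0.003]
contact_force: [8.9, 1.9, -25.0]
gripper_width: 10.3
grasp_force: 48.8
```

Request:
move_arm(
  commands="0 -0.1 0.15 0 0 0;0 -0.1 0.15 0 0 0;0 -0.1 0.15 0 0 0;0 -0.1 0.2 0 0 0;0 -0.1 0 0 0 0;0 0 0 0 0 0;0 0 0 0 0 0",
)

```text
time_s: 19.72
tcp_pos: [547.8, 12.0, 127.6]
tool_rot: [0.701, 0.713, 0.002, 0.001]
contact_force: [7.1, 0.3, -8.0]
gripper_width: 10.2
grasp_force: 50.5
```

Request:
move_arm(
  commands="0 0 0 0 0 0;0 0 0 0 0 0;0 0 0 0 0 0;0 0 0 0 0 0;0 0 0 0 0 0;0 0 0 0 0 0;0 0 0 0 0 0",
  grip=8.5,
)

```text
time_s: 20.3
tcp_pos: [546.0, 11.9, 128.0]
tool_rot: [0.701, 0.713, -0.0, -0.0]
contact_force: [0.5, 0.4, 0.8]
gripper_width: 85.1
grasp_force: 0.0
```

Request:
move_arm(
  commands="0 0 -1.5 0 0 0;0 0 -1.5 0 0 0;0 0 -1.5 0 0 0;0 0 -1.5 0 0 0;0 0 -1.5 0 0 0;0 0 -1.5 0 0 0;0 0 -1 0 0 0;0 0 0 0 0 0;0 0 0 0 0 0",
)

```text
time_s: 21.05
tcp_pos: [546.4, 11.9, 228.2]
tool_rot: [0.701, 0.713, 0.0, 0.0]
contact_force: [-0.1, 0.4, 0.4]
gripper_width: 85.0
grasp_force: 0.0
```

Run:
```python
from station import arm;import cv2
for n in("side",):
    cv2.imwrite(f"pics/{n}9.png",arm.grab_frame(n)["pixels"])
```

```text
(no output)
```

View pics/side9.png

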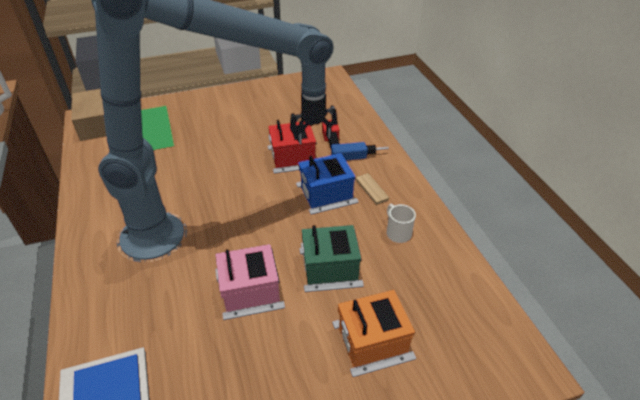

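In the final picture the red (292,145), blue (327,182) and green (331,252) lids are all shut. The mug, drill and offcut are where they were, and the gripper is clear.

```bash
python3 -c "
from station import arm
print(arm.sign_off())"
```

```text
the job is handed in; nothing more can be done
None
```

I tugged green, red and blue in that order at about 25 N each; every lid gave only 2 mm and held, so all were already caught, none needed pressing, and I let go, left them shut with nothing else disturbed, and handed the job in.

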